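# Put the carving tools away in the colour-coded tray

### The job

Put the four palm carving tools (brass ferrule, flat bright blade) back in the wooden tray: each lies flat with its handle centred on the pad of its own colour and its blade along the black strip of that lane. Leave the screwdriver and the awl, whose handles carry a black band, lying where they are on the grey mat.

Things in the scene. Friction and masses are not known exactly. Their poses are not given: they have to be found in the camera images.
- carver_red_mid (a point): Carving tool, all-red handle, brass ferrule, flat bright blade 16 mm wide at the tip, lying on a 3 mm grey mat, blade roughly away from the robot. Point: handle middle, 14 mm above its underside; x to the blade tip, z up. Handle 28 mm wide and high from x -30 to +18 mm (grip here, across y), 22 mm wide neck to +30, then 20 mm brass ferrule and blade to +90 mm, blade 11 to 17 mm above the underside. 80 g.
- carver_blue_mid (a point): Carving tool, all-blue handle, brass ferrule, flat bright blade 20 mm wide at the tip, lying on a 3 mm grey mat, blade roughly away from the robot. Point: handle middle, 14 mm above its underside; x to the blade tip, z up. Handle 28 mm wide and high from x -30 to +18 mm (grip here, across y), 22 mm wide neck to +30, then 20 mm brass ferrule and blade to +90 mm, blade 11 to 17 mm above the underside. 80 g.
- carver_yellow_mid (a point): Carving tool, all-yellow handle, brass ferrule, flat bright blade 18 mm wide at the tip, lying on a 3 mm grey mat, blade roughly away from the robot. Point: handle middle, 14 mm above its underside; x to the blade tip, z up. Handle 28 mm wide and high from x -30 to +18 mm (grip here, across y), 22 mm wide neck to +30, then 20 mm brass ferrule and blade to +90 mm, blade 11 to 17 mm above the underside. 80 g.
- carver_green_mid (a point): Carving tool, all-green handle, brass ferrule, flat bright blade 22 mm wide at the tip, lying on a 3 mm grey mat, blade roughly away from the robot. Point: handle middle, 14 mm above its underside; x to the blade tip, z up. Handle 28 mm wide and high from x -30 to +18 mm (grip here, across y), 22 mm wide neck to +30, then 20 mm brass ferrule and blade to +90 mm, blade 11 to 17 mm above the underside. 80 g.
- screwdriver_mid (a point): Look-alike that stays: stubby screwdriver, red handle of the carving tools' shape and size but with a 20 mm wide black band round it, no brass, and a thin dark round shaft (6 mm) to x = +90 mm. Lies on the same mat. Point: handle middle, 14 mm above its underside; x towards the tip, z up.
- awl_mid (a point): Look-alike that stays: scratch awl, blue handle of the carving tools' shape and size but with a 20 mm wide black band round it, no brass, and a thin dark round shaft (6 mm) to x = +90 mm. Lies on the same mat. Point: handle middle, 14 mm above its underside; x towards the tip, z up.
- lane_red_pad (a point): Centre of the top of the red pad (74 x 62 mm), 12 mm above the bench, in a fixed pale wooden tray. x runs along the lane from pad to the level black blade strip (84 mm), z up. Four lanes side by side, 70 mm apart, order varies; between them and at the outer sides ribs 5 mm wide, 2 mm above the pads. End walls 20 mm above the pads stand 45 mm behind the centre (-x) and 125 mm ahead.
- lane_blue_pad (a point): Centre of the top of the blue pad (74 x 62 mm), 12 mm above the bench, in a fixed pale wooden tray. x runs along the lane from pad to the level black blade strip (84 mm), z up. Four lanes side by side, 70 mm apart, order varies; between them and at the outer sides ribs 5 mm wide, 2 mm above the pads. End walls 20 mm above the pads stand 45 mm behind the centre (-x) and 125 mm ahead.
- lane_yellow_pad (a point): Centre of the top of the yellow pad (74 x 62 mm), 12 mm above the bench, in a fixed pale wooden tray. x runs along the lane from pad to the level black blade strip (84 mm), z up. Four lanes side by side, 70 mm apart, order varies; between them and at the outer sides ribs 5 mm wide, 2 mm above the pads. End walls 20 mm above the pads stand 45 mm behind the centre (-x) and 125 mm ahead.
- lane_green_pad (a point): Centre of the top of the green pad (74 x 62 mm), 12 mm above the bench, in a fixed pale wooden tray. x runs along the lane from pad to the level black blade strip (84 mm), z up. Four lanes side by side, 70 mm apart, order varies; between them and at the outer sides ribs 5 mm wide, 2 mm above the pads. End walls 20 mm above the pads stand 45 mm behind the centre (-x) and 125 mm ahead.
Not all that is in view belongs to the job. Of the things that look like the part that bears carver_green_mid, take the one that is farthest to the robot's right at the start.

How it is judged (in metres and radians):
At the end, for the whole second after the job is handed in: Each carving tool rests flat (within 0.08 rad) on the pad of its own colour, handle middle within 15 mm of the pad centre along the lane and 12 mm across it, 10 to 18 mm above it, in line to 0.2 rad; screwdriver and awl within 30 mm of their starts (x of carver_red_mid in the frame of lane_red_pad between -0.015 and 0.015 m and y of carver_red_mid in the frame of lane_red_pad between -0.012 and 0.012 m and z of carver_red_mid in the frame of lane_red_pad between 0.01 and 0.018 m and angle between the x axis of carver_red_mid and the x axis of lane_red_pad, either way round below 0.2 rad and angle between each of carver_red_mid, carver_blue_mid, carver_yellow_mid, carver_green_mid's own z axis and vertical below 0.08 rad and linear speed of each of carver_red, carver_blue, carver_yellow, carver_green below 0.02 m/s and x of carver_blue_mid in the frame of lane_blue_pad between -0.015 and 0.015 m and y of carver_blue_mid in the frame of lane_blue_pad between -0.012 and 0.012 m and z of carver_blue_mid in the frame of lane_blue_pad between 0.01 and 0.018 m and angle between the x axis of carver_blue_mid and the x axis of lane_blue_pad, either way round below 0.2 rad and x of carver_yellow_mid in the frame of lane_yellow_pad between -0.015 and 0.015 m and y of carver_yellow_mid in the frame of lane_yellow_pad between -0.012 and 0.012 m and z of carver_yellow_mid in the frame of lane_yellow_pad between 0.01 and 0.018 m and angle between the x axis of carver_yellow_mid and the x axis of lane_yellow_pad, either way round below 0.2 rad and x of carver_green_mid in the frame of lane_green_pad between -0.015 and 0.015 m and y of carver_green_mid in the frame of lane_green_pad between -0.012 and 0.012 m and z of carver_green_mid in the frame of lane_green_pad between 0.01 and 0.018 m and angle between the x axis of carver_green_mid and the x axis of lane_green_pad, either way round below 0.2 rad and distance of each of screwdriver_mid, awl_mid from where it was at the start of the episode below 0.03 m); the robot touches nothing.
It fails at once if the screwdriver was moved more than 30 mm (distance of screwdriver_mid from where it was at the start of the episode above 0.03 m).
It fails at once if the awl was moved more than 30 mm (distance of awl_mid from where it was at the start of the episode above 0.03 m).
It also fails if it takes over 101 s, if anything falls off the work surface, if the arm or the gripper's body presses on something with over 40 N, if the wrist force passes 120 N, or if a joint passes its speed limit or range.

### The arm

A 6-joint arm with a two-finger parallel gripper is mounted at the origin on the work surface. World frame = base frame: x ahead of the robot, y to its left, z up, the work surface at z = 0. Lengths are in mm, angles in rad, forces in N, time in s.
With the tool pointing down it reaches from about 300 to 875 mm from the base axis. Payload 6.4 kg.
Tool frame: the origin (TCP) lies midway between the tips of the shut fingers; the grasp point (between the pads) lies 19 mm behind it; z points along the fingers, y is the line along which they close (so a half turn about z gives the same grasp; the last joint's range is limited). The gripper opens to 88 mm and grips with 3 to 60 N. Pads are 18 mm wide; open, the fingers measure 123 mm over their backs; the gripper's body (75 mm by 187 mm) begins 45 mm behind the grasp point.
Start: joints at [-1.388, 0.181, 1.607, -0, 1.354, -0.206], TCP at [217.987, -532.093, 238.714] pointing down, gripper open.
Joint ranges: [-2.99, 2.99], [-0.89, 2.07], [0.3, 2.58], [-1.14, 4.28], [0, 2.63], [-3.12, 3.12]. Speed limits (rad/s): [2.57, 2.57, 3.01, 3.14, 3.14, 3.14].

### API

Orientations are given as a rotation vector (axis times angle).
In Python, from plant import robot gives the robot as it stands. The module is installed in compiled form; this text tells all that it offers.
- The arm moves only by the tool drive_tool, never from a script. Its argument "moves" is a list of rows, each an object of numbers: "dx", "dy", "dz": the shift along the tool's x, y, z in mm; "rx", "ry", "rz": the turn, a rotation vector about the tool's x, y, z in degrees; "gripper": the gripper's target within -1 to 1 (shut at 1, half-way at 0, fully open at -1). A call has 1 to 10 rows; each row shifts and turns the commanded pose from where the row before left it, along the tool's axes as they then stand; what a row does not reach is not made up. A row lasts 1/10 s, in which the tool goes at most 50 mm and 8.59 degrees, less where a joint would pass 70% of its speed; a pose out of reach is approached as far as the arm can. A call is refused whole if a number of a shift passes 50 or a number of a turn 8.59, either way. A call with a gripper value outside its range is refused whole. The fingers move at their own pace and stop on an object; "force" is the grip in N (left out, the last holds). Time passes only in rows, so rows that do not move let the fingers close. It gives the time, the measured TCP pose, the force, the opening and the grip force at its end, in the units of the state.
- robot.sense(): the state, without advancing time (a new reading comes with each control period).
- robot.camera(name): name is "scene" or "top" or "wrist"; returns a dict with "img" (384x512x3 uint8, red, green, blue), "vertical_fov" (degrees; the focal length in pixels is half the picture's height over the tangent of half this angle, whatever the lens; pixels are square), "cx", "cy" (the principal point, pixels), "D" ([k1, k2, p1, p2, k3] as OpenCV has them; the pictures are not rectified), "rvec" (rotation vector, rad) and "tvec" (3), from world to camera coordinates, as OpenCV has them. Camera axes: x right, y down, z forward; pixel columns grow to the right and rows downward; lengths in mm; the calibration is good to about 2 mm. A picture is of the moment at which its call begins. There is no depth.
- robot.close_job(): hands the job in; it is judged then, once.
Trained networks look in the newest picture that a camera, given by its name, has taken for a name from the list of things; names that differ only in an ending like _2 or _b are one class to them, and where a whole thing is asked for, a point or a joint stands for the part that bears it (a point fixed in the world has none). Each returns a list of dicts, best first, with "score" (0 to 1); they miss things now and then, are a little off and sometimes report something else, mostly with a low value. They report only what shows in the picture. A call takes as long as a camera call. They do not tell look-alikes from the thing itself.
- robot.regions_of(name, camera): "pixels" (384x512 bool, what is visible of it) and "box" ([left, top, right, bottom] as shares, 0 to 1, of the picture: columns of its width, rows of its height, round what is visible of it).
- robot.pinpoint(name, camera): "position" ([row, column] as shares, 0 to 1, of the picture: columns of its width, rows of its height: a listed point, or the origin of a listed thing).
The state is a dict: "time_s": time; "joints": joint angles; "qd": joint speeds; "joint_efforts": joint torques, N m; "tcp_pos": TCP position; "tcp_rot": TCP orientation; "ft_force": force on the tool from outside, world axes, zero at the start; "ft_torque": the same for the moment, N m; "grip_width": opening from 0.0 (shut) to 1.0 (fully open); "finger_force": force on a finger pad.
Only numpy, scipy, OpenCV 4.12 (cv2) and the standard library are available. Lean on these libraries where they do the work, as an engineer would, in place of code of your own. Each camera call takes 0.05 s, during which the arm holds its last target. There are 200 camera calls.

## Working session

There is one attempt and no reset: what is moved stays moved. The work goes in short steps, Python scripts to look and compute and a tool call to move; the robot and the scene stay as the last step left them, time stands still between calls to the robot, and variables do not carry over. Pictures are saved under pics/ and viewed, at most 14 in all, crops included, and the job is handed in when it is done.

Besides the shell and the picture viewer there is one more tool, called after "Call:" by a JSON object that holds its "op" and its "data". drive_tool: Moves the arm, as the interface text tells. Its arguments: {"type":"object","properties":{"moves":{"type":"array","items":{"type":"object","properties":{"dx":{"type":"number"},"dy":{"type":"number"},"dz":{"type":"number"},"rx":{"type":"number"},"ry":{"type":"number"},"rz":{"type":"number"},"gripper":{"type":"number"}}}},"force":{"type":"number"}},"required":["moves"]}

```bash
mkdir -p pics; cat > h.py <<'E'
import numpy as np, cv2
from plant import robot
def K(c):
    f=192/np.tan(np.radians(c["vertical_fov"]/2)); return np.array([[f,0,c["cx"]],[0,f,c["cy"]],[0,0,1.]])
def world(c,px,z):
    "pixels (col,row) -> world points at height z"
    u=cv2.undistortPoints(np.array(px,float).reshape(-1,1,2),K(c),np.array(c["D"],float)).reshape(-1,2)
    R=cv2.Rodrigues(np.array(c["rvec"],float))[0]; t=np.array(c["tvec"],float).ravel()
    o=-R.T@t; d=np.c_[u,np.ones(len(u))]@R
    return o+d*((z-o[2])/d[:,2])[:,None]
def save(c,n): cv2.imwrite(f"pics/{n}.png",c["img"][:,:,::-1])
E
python3 - <<'E'
from h import *
for n in("top","scene"):
    c=robot.camera(n); save(c,n+"0"); print(n,c["vertical_fov"],c["tvec"])
    for k in ["carver_red_mid","carver_blue_mid","carver_yellow_mid","carver_green_mid","screwdriver_mid","awl_mid","lane_red_pad","lane_blue_pad","lane_yellow_pad","lane_green_pad"]:
        for p in robot.pinpoint(k,n):
            px=[p["position"][1]*512,p["position"][0]*384]
            print(k,round(p["score"],2),np.round(px),world(c,[px],12 if "lane" in k else 17)[0].round())
a=cv2.resize(cv2.imread("pics/top0.png"),(800,600));cv2.imwrite("pics/top0b.png",a)
print(robot.sense())
E
```

```text
top 54.64785679775378 [  44.37053105  465.71582911 1055.76794201]
carver_red_mid 0.83 [243. 196.] [446.  99.  17.]
carver_blue_mid 0.25 [206. 198.] [440. 205.  17.]
carver_yellow_mid 0.55 [209. 147.] [587. 200.  17.]
carver_green_mid 0.72 [196. 252.] [285. 232.  17.]
carver_green_mid 0.7 [127. 144.] [592. 435.  17.]
carver_green_mid 0.56 [247. 148.] [585.  90.  17.]
screwdriver_mid 0.52 [170. 200.] [432. 308.  17.]
awl_mid 0.48 [203. 203.] [426. 212.  17.]
lane_red_pad 0.94 [383. 165.] [ 540. -308.   12.]
lane_red_pad 0.37 [172. 138.] [612. 307.  12.]
lane_blue_pad 0.92 [359. 168.] [ 532. -236.   12.]
lane_yellow_pad 0.66 [310. 166.] [536. -94.  12.]
lane_green_pad 0.91 [333. 168.] [ 529. -160.   12.]
scene 46.419291421766516 [-427.25261831 -100.16833012 1264.60006831]
carver_red_mid 0.84 [256. 183.] [449.  95.  17.]
carver_blue_mid 0.85 [341. 149.] [600. 316.  17.]
carver_yellow_mid 0.91 [322. 172.] [585. 214.  17.]
carver_green_mid 0.84 [304. 200.] [583. 103.  17.]
carver_green_mid 0.64 [352. 122.] [590. 433.  17.]
screwdriver_mid 0.51 [286. 133.] [439. 301.  17.]
awl_mid 0.75 [344
[... 308 characters left out ...]
17.  12.]
{'time_s': 1.1, 'joints': array([-1.38831071e+00,  1.80768628e-01,  1.60698921e+00, -1.30977141e-05,
        1.35378586e+00, -2.06307866e-01]), 'qd': array([-0.00018188,  0.00030259, -0.00109148, -0.00023904, -0.00059424,
        0.00107919]), 'joint_efforts': array([-1.56247363e-03, -4.33840370e+01, -3.42178631e+01,  7.01850420e-02,
        3.10590374e-02, -6.62193372e-06]), 'tcp_pos': array([ 217.97944341, -532.10801427,  238.73733524]), 'tcp_rot': array([ 3.08237008e+00,  6.06871052e-01, -2.10055172e-05]), 'ft_force': array([-0.18098329, -1.07119758, -0.6651254 ]), 'ft_torque': array([-0.01546026, -0.01644898,  0.02049852]), 'finger_force': 0.0, 'grip_width': 0.9975880263359359}
```

View pics/top0b.png

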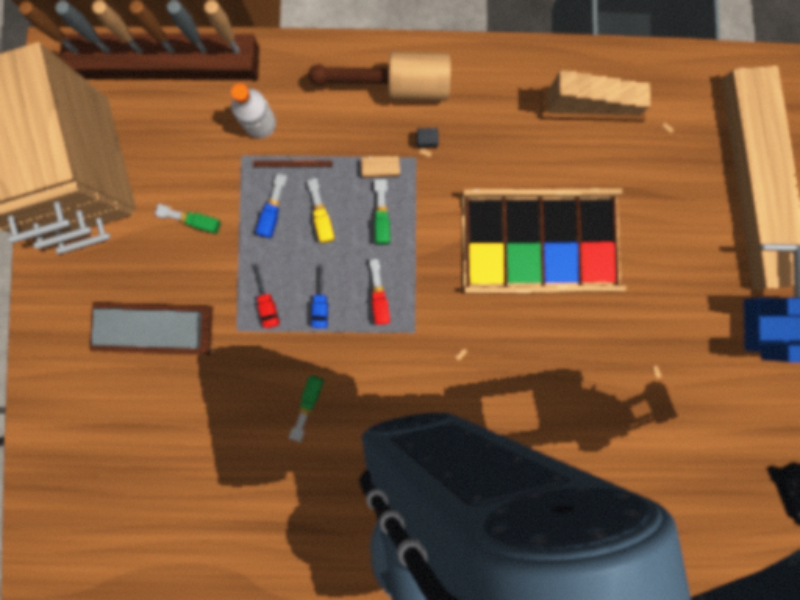

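```bash
python3 -c "
import cv2
a=cv2.imread('pics/top0.png')[120:280,100:300];cv2.imwrite('pics/crop0.png',cv2.resize(a,(750,600),interpolation=cv2.INTER_CUBIC))"
```

```text
(no output)
```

View pics/crop0.png

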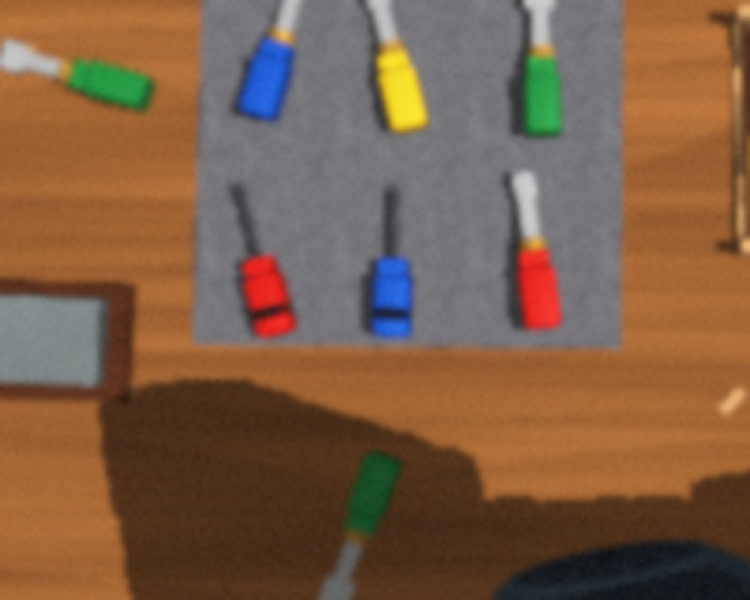

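The top view shows three green carvers, at (127,144) at the far left, (196,252) in front of the mat, and (244,144) on the mat. The one on the mat lies at y≈+95 mm, against 435 and 232 for the others, so it is farthest to the robot's right and is the one to take. The crop confirms its brass ferrule and flat blade. The black-banded screwdriver is at (170,198) and the awl at (204,198). The real blue carver is at (172,140). Next I'll measure poses by colour.

```bash
cat >> h.py <<'E'
HUE={"red":[(0,6),(174,180)],"yellow":[(24,34)],"green":[(50,80)],"blue":[(105,125)]}
def blobs(c,col,amin=60,smin=150):
    h=cv2.cvtColor(c["img"],cv2.COLOR_RGB2HSV)
    m=np.zeros(h.shape[:2],np.uint8)
    for a,b in HUE[col]: m|=cv2.inRange(h,(a,smin,60),(b,255,255))
    n,l,s,ce=cv2.connectedComponentsWithStats(m)
    return [(s[i,4],ce[i],np.argwhere(l==i)[:,::-1].astype(float)) for i in range(1,n) if s[i,4]>=amin]
def fit(c,px,z):
    w=world(c,px,z)[:,:2]; (x,y),(a,b),t=cv2.minAreaRect(w.astype(np.float32))
    d=np.linalg.svd(w-w.mean(0),full_matrices=False)[2][0]; d*=np.sign(d[0])
    return w.mean(0).round(1),(round(x,1),round(y,1)),(round(a,1),round(b,1)),round(np.degrees(np.arctan2(d[1],d[0])),1)
E
python3 - <<'E'
from h import *
for n,z in(("top",24),("scene",17)):
    c=robot.camera(n)
    for col in HUE:
        for s,ce,px in blobs(c,col):
            print(n,col,s,ce.round(),*fit(c,px,12 if s>450 else z))
    for g in("red","blue","green","yellow"):
        pass
c=robot.camera("top");R=cv2.Rodrigues(np.array(c["rvec"],float))[0];print(-R.T@np.ravel(c["tvec"]))
E
```

```text
top red 620 [382. 167.] [ 535.8 -306.3] (535.5, -306.6) (76.5, 68.9) 6.3
top red 199 [243. 197.] [443.1  99.5] (443.8, 99.4) (58.7, 28.5) 9.4
top red 211 [171. 199.] [436.  303.4] (436.8, 304.0) (61.3, 30.3) 17.2
top yellow 169 [207. 144.] [593.9 205.3] (595.0, 205.7) (58.2, 24.9) 14.6
top yellow 533 [311. 168.] [528.8 -96.3] (528.2, -96.5) (73.3, 58.4) -3.0
top green 140 [130. 142.] [596.5 425.9] (596.5, 426.9) (56.1, 21.6) 75.7
top green 164 [244. 146.] [589.1  98.3] (590.6, 98.0) (54.9, 22.9) 3.3
top green 482 [335. 167.] [ 532.7 -167. ] (533.5, -166.8) (70.2, 58.7) 3.8
top green 142 [199. 251.] [290.6 221.5] (289.7, 221.5) (22.3, 53.1) -18.2
top blue 206 [171. 141.] [600.1 308.2] (601.0, 308.0) (31.0, 57.5) -14.3
top blue 532 [359. 167.] [ 534.9 -237.1] (535.9, -237.2) (59.1, 74.2) -3.3
top blue 197 [204. 199.] [436.4 209.4] (437.6, 209.5) (59.6, 28.3) 0.7
top blue 725 [500. 210.] [ 411.5 -662.7] (412.1, -654.8) (84.8, 116.6) -4.5
scene red 192 [286. 131.] [435.2 306.5] (433.2, 306.4) (60.2, 45.9) 7.7
scene red 255 [254. 180.] [441.  100.7] (441.9, 101.6) (60.0, 41.5) -1.8
scene red 1077 [201. 332.] [ 534.1 -306.1] (533.7, -305.4) (74.0, 64.1) 2.7
scene blue 750 [43.  5.] [-662.2  473.9] (-654.3, 462.0) (287.7, 97.9) 31.0
scene blue 198 [224. 308.] [ 550.9 -240.3] (533.3, -237.3) (71.0, 60.5) 65.0
[ 404.91223043   71.24769119 1079.10878832]
```

```bash
cat > go.py <<'E'
import sys; from h import *
from scipy.spatial.transform import Rotation as Ro
# usage: go.py x y z yaw [back]  -> total turn, then total shift in tool axes after the turn
x,y,z,yaw=map(float,sys.argv[1:5]); b=float(sys.argv[5]) if len(sys.argv)>5 else 4
s=robot.sense(); R=Ro.from_rotvec(s["tcp_rot"]).as_matrix(); cur=np.degrees(np.arctan2(R[1,0],R[0,0]))
a=np.radians(yaw); t=np.array([x-b*np.cos(a),y-b*np.sin(a),z]); w=t-s["tcp_pos"]
print("t",round(s["time_s"],2),"pos",s["tcp_pos"].round(1),"yaw",cur.round(2),"tilt",R[:,2].round(4))
d=np.array([w[0]*np.cos(a)+w[1]*np.sin(a),w[0]*np.sin(a)-w[1]*np.cos(a),-w[2]])
r=(cur-yaw+180)%360-180
n=int(np.ceil(np.hypot(d[0],d[1])/45)) or 1
print("rz",r.round(2),"| shift",d.round(1),"| xy rows",n,(d[:2]/n).round(1))
E
python3 go.py 443.5 99.4 120 9.4
```

```text
t 1.25 pos [ 218.  -532.1  238.7] yaw 22.28 tilt [ 0.  0. -1.]
rz 12.88 | shift [ 321.6 -586.2  118.7] | xy rows 15 [ 21.4 -39.1]
```

Call:
{"op": "drive_tool", "data": {"moves": [{"rz": 6.5,"gripper": -0.3},{"rz": 6.4},{"dx": 21.4,"dy": -39.1},{"dx": 21.4,"dy": -39.1},{"dx": 21.4,"dy": -39.1},{"dx": 21.4,"dy": -39.1},{"dx": 21.4,"dy": -39.1},{"dx": 21.4,"dy": -39.1},{"dx": 21.4,"dy": -39.1},{"dx": 21.4,"dy": -39.1}], "force": 30}}

```text
invalid input
```

Call:
{"op": "drive_tool", "data": {"moves": [{"dx": 21.4,"dy": -39.1},{"dx": 21.4,"dy": -39.1},{"dx": 21.4,"dy": -39.1},{"dx": 21.4,"dy": -39.1},{"dx": 21.4,"dy": -39.1},{"dx": 21.4,"dy": -39.1},{"dx": 21.4,"dy": -39.1,"dz": 25},{"dz": 25},{"dz": 25},{}]}}

```text
invalid input
```

```bash
python3 go.py 443.5 99.4 6 9.4; python3 - <<'E'
from h import *
c=robot.camera("wrist");save(c,"w1")
for col in("red","yellow","green","blue"):
    for s,ce,px in blobs(c,col,400): print(col,s,ce.round(),*fit(c,px,22))
E
```

```text
t 1.25 pos [ 218.  -532.1  238.7] yaw 22.28 tilt [ 0.  0. -1.]
rz 12.88 | shift [ 321.6 -586.2  232.7] | xy rows 15 [ 21.4 -39.1]
blue 13362 [450.  50.] [ 407.2 -669.2] (418.4, -677.0) (110.4, 182.9) -88.1
```

View pics/w1.png

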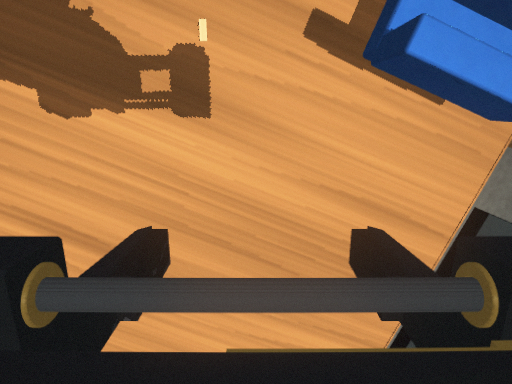

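The arm didn't move, because both calls were refused as invalid. The wrist picture only shows bare bench and the blue vice at (450,50). I'll test the row format with a full row.

Call:
{"op": "drive_tool", "data": {"moves": [{"dx": 0,"dy": 0,"dz": 0,"rx": 0,"ry": 0,"rz": 6.5,"gripper": -0.3},{"dx": 0,"dy": 0,"dz": 0,"rx": 0,"ry": 0,"rz": 6.4,"gripper": -0.3}], "force": 30}}

```text
time_s: 1.5
tcp_pos: [218.0, -532.1, 238.7]
tcp_rot: [-3.132, -0.25, 0.0]
ft_force: [0.0, -0.3, -0.2]
grip_width: 0.842
finger_force: 0.0
```

Call:
{"op": "drive_tool", "data": {"moves": [{"dx": 21.4,"dy": -39.1,"dz": 0,"rx": 0,"ry": 0,"rz": 0},{"dx": 21.4,"dy": -39.1,"dz": 0,"rx": 0,"ry": 0,"rz": 0}]}}

```text
invalid input
```

Call:
{"op": "drive_tool", "data": {"moves": [{"dx": 21.4,"dy": -39.1,"gripper": -0.3},{"dx": 21.4,"dy": -39.1,"gripper": -0.3}]}}

```text
invalid input
```

Call:
{"op": "drive_tool", "data": {"moves": [{"dx": 21.4,"dy": -39.1,"dz": 0,"rx": 0,"ry": 0,"rz": 0,"gripper": -0.3},{"dx": 21.4,"dy": -39.1,"dz": 0,"rx": 0,"ry": 0,"rz": 0,"gripper": -0.3},{"dx": 21.4,"dy": -39.1,"dz": 0,"rx": 0,"ry": 0,"rz": 0,"gripper": -0.3},{"dx": 21.4,"dy": -39.1,"dz": 0,"rx": 0,"ry": 0,"rz": 0,"gripper": -0.3},{"dx": 21.4,"dy": -39.1,"dz": 0,"rx": 0,"ry": 0,"rz": 0,"gripper": -0.3},{"dx": 21.4,"dy": -39.1,"dz": 0,"rx": 0,"ry": 0,"rz": 0,"gripper": -0.3},{"dx": 21.4,"dy": -39.1,"dz": 0,"rx": 0,"ry": 0,"rz": 0,"gripper": -0.3},{"dx": 21.4,"dy": -39.1,"dz": 0,"rx": 0,"ry": 0,"rz": 0,"gripper": -0.3}], "force": 30}}

```text
time_s: 2.3
tcp_pos: [336.2, -194.0, 239.0]
tcp_rot: [3.13, 0.256, 0.001]
ft_force: [1.1, 0.7, -0.5]
grip_width: 0.65
finger_force: 0.0
```

Call:
{"op": "drive_tool", "data": {"moves": [{"dx": 21.4,"dy": -39.1,"dz": 0,"rx": 0,"ry": 0,"rz": 0,"gripper": -0.3},{"dx": 21.4,"dy": -39.1,"dz": 0,"rx": 0,"ry": 0,"rz": 0,"gripper": -0.3},{"dx": 21.4,"dy": -39.1,"dz": 0,"rx": 0,"ry": 0,"rz": 0,"gripper": -0.3},{"dx": 21.4,"dy": -39.1,"dz": 0,"rx": 0,"ry": 0,"rz": 0,"gripper": -0.3},{"dx": 21.4,"dy": -39.1,"dz": 0,"rx": 0,"ry": 0,"rz": 0,"gripper": -0.3},{"dx": 21.4,"dy": -39.1,"dz": 0,"rx": 0,"ry": 0,"rz": 0,"gripper": -0.3},{"dx": 21.4,"dy": -39.1,"dz": 25,"rx": 0,"ry": 0,"rz": 0,"gripper": -0.3},{"dx": 0,"dy": 0,"dz": 40,"rx": 0,"ry": 0,"rz": 0,"gripper": -0.3},{"dx": 0,"dy": 0,"dz": 0,"rx": 0,"ry": 0,"rz": 0,"gripper": -0.3}], "force": 30}}

```text
time_s: 3.2
tcp_pos: [435.1, 99.4, 169.9]
tcp_rot: [-3.13, -0.262, 0.015]
ft_force: [-0.3, -0.4, 0.4]
grip_width: 0.652
finger_force: 0.0
```

```bash
python3 go.py 443.5 99.4 6 9.4; python3 - <<'E'
from h import *
c=robot.camera("wrist");save(c,"w2")
for col in("red","yellow","green","blue"):
    for s,ce,px in blobs(c,col,400): print(col,s,ce.round(),*fit(c,px,22))
E
```

```text
t 3.2 pos [435.1  99.4 169.9] yaw 9.56 tilt [-9.5e-03  3.0e-04 -1.0e+00]
rz 0.16 | shift [  4.3   1.3 163.9] | xy rows 1 [4.3 1.3]
red 2473 [ 37. 138.] [438.4 304.7] (436.3, 304.5) (60.9, 41.3) 14.1
red 1863 [260. 170.] [442.8 101.2] (443.3, 101.1) (60.8, 27.6) 8.7
green 1120 [289.  16.] [573.4  99.2] (572.6, 98.9) (25.5, 29.2) -57.4
blue 1962 [141. 154.] [438.7 210.7] (436.4, 211.0) (33.2, 62.8) -2.5
```

View pics/w2.png

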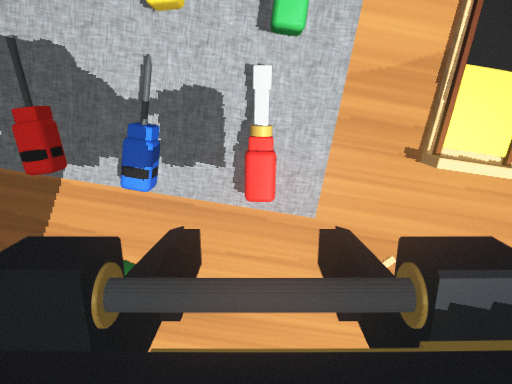

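The wrist view shows the red carver centred at (260,170). It measures (443,101), within 2 mm of the top view. I'll descend and grip.

Call:
{"op": "drive_tool", "data": {"moves": [{"dx": 4,"dy": 0.5,"dz": 40,"rx": 0,"ry": 0,"rz": 0,"gripper": -0.3},{"dx": 0,"dy": 0,"dz": 40,"rx": 0,"ry": 0,"rz": 0,"gripper": -0.3},{"dx": 0,"dy": 0,"dz": 40,"rx": 0,"ry": 0,"rz": 0,"gripper": -0.3},{"dx": 0,"dy": 0,"dz": 25,"rx": 0,"ry": 0,"rz": 0,"gripper": -0.3},{"dx": 0,"dy": 0,"dz": 10,"rx": 0,"ry": 0,"rz": 0,"gripper": -0.3},{"dx": 0,"dy": 0,"dz": 0,"rx": 0,"ry": 0,"rz": 0,"gripper": -0.3}]}}

```text
time_s: 3.85
tcp_pos: [443.3, 97.3, 19.7]
tcp_rot: [-3.131, -0.254, 0.001]
ft_force: [0.5, -0.3, 0.2]
grip_width: 0.649
finger_force: 0.0
```

```bash
python3 go.py 443.2 100.3 6 9.4
```

```text
t 3.85 pos [443.3  97.3  19.7] yaw 9.28 tilt [-5.e-04 -0.e+00 -1.e+00]
rz -0.12 | shift [-3.6 -3.  13.7] | xy rows 1 [-3.6 -3. ]
```

Call:
{"op": "drive_tool", "data": {"moves": [{"dx": -3.6,"dy": -2.5,"dz": 7,"rx": 0,"ry": 0,"rz": 0,"gripper": -0.3},{"dx": 0,"dy": 0,"dz": 6.5,"rx": 0,"ry": 0,"rz": 0,"gripper": 0.0},{"dx": 0,"dy": 0,"dz": 0,"rx": 0,"ry": 0,"rz": 0,"gripper": 1},{"dx": 0,"dy": 0,"dz": 0,"rx": 0,"ry": 0,"rz": 0,"gripper": 1},{"dx": 0,"dy": 0,"dz": 0,"rx": 0,"ry": 0,"rz": 0,"gripper": 1},{"dx": 0,"dy": 0,"dz": 0,"rx": 0,"ry": 0,"rz": 0,"gripper": 1},{"dx": 0,"dy": 0,"dz": 0,"rx": 0,"ry": 0,"rz": 0,"gripper": 1},{"dx": 0,"dy": 0,"dz": 0,"rx": 0,"ry": 0,"rz": 0,"gripper": 1}], "force": 30}}

```text
time_s: 4.65
tcp_pos: [439.3, 100.0, 6.2]
tcp_rot: [3.131, 0.257, 0.001]
ft_force: [-1.0, 0.3, 5.9]
grip_width: 0.317
finger_force: 29.9
```

Call:
{"op": "drive_tool", "data": {"moves": [{"dx": 0,"dy": 0,"dz": -20,"rx": 0,"ry": 0,"rz": 0,"gripper": 1},{"dx": 0,"dy": 0,"dz": -40,"rx": 0,"ry": 0,"rz": 0,"gripper": 1},{"dx": 0,"dy": 0,"dz": -40,"rx": 0,"ry": 0,"rz": 0,"gripper": 1},{"dx": 0,"dy": 0,"dz": -20,"rx": 0,"ry": 0,"rz": 8.4,"gripper": 1},{"dx": 0,"dy": 0,"dz": 0,"rx": 0,"ry": 0,"rz": 0,"gripper": 1}]}}

```text
time_s: 5.15
tcp_pos: [441.2, 100.0, 128.6]
tcp_rot: [3.141, 0.025, 0.01]
ft_force: [-0.7, 0.6, -1.6]
grip_width: 0.317
finger_force: 29.9
```

```bash
python3 go.py 534.5 -306.4 100 1
```

```text
t 5.15 pos [441.2 100.  128.6] yaw 0.9 tilt [ 6.4e-03 -3.0e-04 -1.0e+00]
rz -0.1 | shift [ 82.2 407.9  28.6] | xy rows 10 [ 8.2 40.8]
```

Call:
{"op": "drive_tool", "data": {"moves": [{"dx": 8.2,"dy": 40.8,"dz": 0,"rx": 0,"ry": 0,"rz": 0,"gripper": 1},{"dx": 8.2,"dy": 40.8,"dz": 0,"rx": 0,"ry": 0,"rz": 0,"gripper": 1},{"dx": 8.2,"dy": 40.8,"dz": 0,"rx": 0,"ry": 0,"rz": 0,"gripper": 1},{"dx": 8.2,"dy": 40.8,"dz": 0,"rx": 0,"ry": 0,"rz": 0,"gripper": 1},{"dx": 8.2,"dy": 40.8,"dz": 0,"rx": 0,"ry": 0,"rz": 0,"gripper": 1},{"dx": 8.2,"dy": 40.8,"dz": 0,"rx": 0,"ry": 0,"rz": 0,"gripper": 1},{"dx": 8.2,"dy": 40.8,"dz": 0,"rx": 0,"ry": 0,"rz": 0,"gripper": 1},{"dx": 8.2,"dy": 40.8,"dz": 0,"rx": 0,"ry": 0,"rz": 0,"gripper": 1},{"dx": 8.2,"dy": 40.8,"dz": 0,"rx": 0,"ry": 0,"rz": 0,"gripper": 1},{"dx": 8.2,"dy": 40.8,"dz": 0,"rx": 0,"ry": 0,"rz": 0,"gripper": 1}]}}

```text
time_s: 6.15
tcp_pos: [526.9, -307.4, 122.9]
tcp_rot: [-3.139, -0.033, 0.004]
ft_force: [0.2, 0.1, -1.0]
grip_width: 0.312
finger_force: 29.9
```

Call:
{"op": "drive_tool", "data": {"moves": [{"dx": 0,"dy": 0,"dz": 0,"rx": 0,"ry": 0,"rz": 0,"gripper": 1},{"dx": 0,"dy": 0,"dz": 0,"rx": 0,"ry": 0,"rz": 0,"gripper": 1},{"dx": 0,"dy": 0,"dz": 0,"rx": 0,"ry": 0,"rz": 0,"gripper": 1}]}}

```text
time_s: 6.45
tcp_pos: [526.8, -304.9, 123.8]
tcp_rot: [-3.139, -0.03, 0.004]
ft_force: [-0.6, 0.5, -0.4]
grip_width: 0.315
finger_force: 29.9
```

```bash
python3 go.py 534.5 -306.4 15.5 1;  python3 - <<'E'
from h import *
c=robot.camera("wrist");save(c,"w3")
for col in("red","yellow","green","blue"):
    for s,ce,px in blobs(c,col,400): print(col,s,ce.round(),*fit(c,px,12))
E
```

```text
t 6.45 pos [ 526.8 -304.9  123.8] yaw 1.09 tilt [-0.0025  0.0025 -1.    ]
rz 0.09 | shift [  3.6   1.7 108.3] | xy rows 1 [3.6 1.7]
red 8431 [260. 213.] [ 504.8 -304.6] (508.6, -306.2) (125.2, 66.2) 0.8
yellow 3662 [ 21. 183.] [ 528.  -106.6] (529.6, -103.1) (73.7, 43.2) -6.7
green 6545 [ 89. 179.] [ 532.2 -164.1] (530.9, -164.1) (73.4, 62.3) 0.7
blue 6739 [174. 178.] [ 533.9 -234. ] (532.6, -234.0) (73.7, 62.2) 1.5
```

View pics/w3.png

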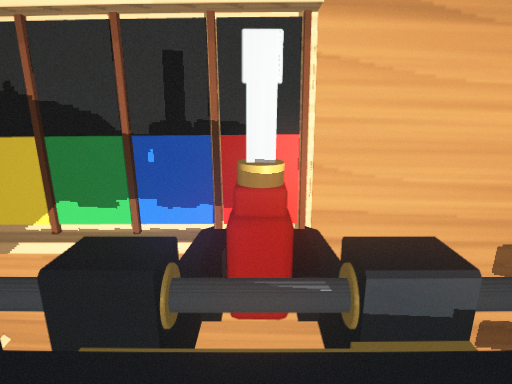

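The red carver is straight in the fingers, with the red pad ahead at (260,180). The wrist fit agrees with the top view to about 3 mm.

Call:
{"op": "drive_tool", "data": {"moves": [{"dx": 4,"dy": 0.6,"dz": 30,"rx": 0,"ry": 0,"rz": 0,"gripper": 1},{"dx": 0,"dy": 0,"dz": 30,"rx": 0,"ry": 0,"rz": 0,"gripper": 1},{"dx": 0,"dy": 0,"dz": 20,"rx": 0,"ry": 0,"rz": 0,"gripper": 1},{"dx": 0,"dy": 0,"dz": 10,"rx": 0,"ry": 0,"rz": 0,"gripper": 1},{"dx": 0,"dy": 0,"dz": 0,"rx": 0,"ry": 0,"rz": 0,"gripper": 1},{"dx": 0,"dy": 0,"dz": 0,"rx": 0,"ry": 0,"rz": 0,"gripper": 1}]}}

```text
time_s: 7.1
tcp_pos: [532.4, -306.9, 36.6]
tcp_rot: [3.141, 0.028, 0.001]
ft_force: [-0.2, 0.1, -1.0]
grip_width: 0.313
finger_force: 29.9
```

```bash
python3 go.py 535 -305.3 15.5 1
```

```text
t 7.1 pos [ 532.4 -306.9   36.6] yaw 1.03 tilt [ 9.e-04 -7.e-04 -1.e+00]
rz 0.03 | shift [-1.4 -1.6 21.1] | xy rows 1 [-1.4 -1.6]
```

Call:
{"op": "drive_tool", "data": {"moves": [{"dx": -1.4,"dy": -1.5,"dz": 11,"rx": 0,"ry": 0,"rz": 0,"gripper": 1},{"dx": 0,"dy": 0,"dz": 7,"rx": 0,"ry": 0,"rz": 0,"gripper": 1},{"dx": 0,"dy": 0,"dz": 2.5,"rx": 0,"ry": 0,"rz": 0,"gripper": 1},{"dx": 0,"dy": 0,"dz": 0,"rx": 0,"ry": 0,"rz": 0,"gripper": 1},{"dx": 0,"dy": 0,"dz": 0,"rx": 0,"ry": 0,"rz": 0,"gripper": 1},{"dx": 0,"dy": 0,"dz": 0,"rx": 0,"ry": 0,"rz": 0,"gripper": 1}]}}

```text
time_s: 7.7
tcp_pos: [530.4, -305.6, 15.2]
tcp_rot: [3.141, 0.027, -0.0]
ft_force: [-0.7, 0.1, 0.1]
grip_width: 0.315
finger_force: 29.9
```

Call:
{"op": "drive_tool", "data": {"moves": [{"dx": 0,"dy": 0,"dz": 0,"rx": 0,"ry": 0,"rz": 0,"gripper": 0},{"dx": 0,"dy": 0,"dz": 0,"rx": 0,"ry": 0,"rz": 0,"gripper": 0},{"dx": 0,"dy": 0,"dz": 0,"rx": 0,"ry": 0,"rz": 0,"gripper": 0},{"dx": 0,"dy": 0,"dz": 0,"rx": 0,"ry": 0,"rz": 0,"gripper": 0},{"dx": 0,"dy": 0,"dz": -15,"rx": 0,"ry": 0,"rz": 0,"gripper": 0},{"dx": 0,"dy": 0,"dz": -35,"rx": 0,"ry": 0,"rz": 0,"gripper": 0},{"dx": 0,"dy": 0,"dz": -45,"rx": 0,"ry": 0,"rz": 0,"gripper": 0},{"dx": 0,"dy": 0,"dz": -10,"rx": 0,"ry": 0,"rz": 0,"gripper": 0},{"dx": 0,"dy": 0,"dz": 0,"rx": 0,"ry": 0,"rz": -2.0,"gripper": 0},{"dx": 0,"dy": 0,"dz": 0,"rx": 0,"ry": 0,"rz": 0,"gripper": 0}]}}

```text
time_s: 8.7
tcp_pos: [530.7, -305.8, 121.5]
tcp_rot: [3.139, 0.082, 0.002]
ft_force: [-0.2, -0.1, 0.5]
grip_width: 0.499
finger_force: 0.0
```

```bash
python3 go.py 590 98.2 60 3; python3 - <<'E'
from h import *
c=robot.camera("top")
for s,ce,px in blobs(c,"red"): print(s,ce.round(),*fit(c,px,12 if s>450 else 22))
E
```

```text
t 8.7 pos [ 530.7 -305.8  121.5] yaw 3.0 tilt [ 0.0013 -0.0011 -1.    ]
rz -0.0 | shift [  76.4 -400.4   61.5] | xy rows 10 [  7.6 -40. ]
202 [380. 174.] [ 515.  -295.5] (531.2, -302.7) (69.7, 67.6) 55.4
211 [171. 199.] [435.8 303.9] (436.5, 304.3) (60.7, 30.3) 17.0
```

Call:
{"op": "drive_tool", "data": {"moves": [{"dx": 7.6,"dy": -40,"dz": 0,"rx": 0,"ry": 0,"rz": 0,"gripper": -0.3},{"dx": 7.6,"dy": -40,"dz": 0,"rx": 0,"ry": 0,"rz": 0,"gripper": -0.3},{"dx": 7.6,"dy": -40,"dz": 0,"rx": 0,"ry": 0,"rz": 0,"gripper": -0.3},{"dx": 7.6,"dy": -40,"dz": 0,"rx": 0,"ry": 0,"rz": 0,"gripper": -0.3},{"dx": 7.6,"dy": -40,"dz": 0,"rx": 0,"ry": 0,"rz": 0,"gripper": -0.3},{"dx": 7.6,"dy": -40,"dz": 0,"rx": 0,"ry": 0,"rz": 0,"gripper": -0.3},{"dx": 7.6,"dy": -40,"dz": 0,"rx": 0,"ry": 0,"rz": 0,"gripper": -0.3},{"dx": 7.6,"dy": -40,"dz": 0,"rx": 0,"ry": 0,"rz": 0,"gripper": -0.3},{"dx": 7.6,"dy": -40,"dz": 0,"rx": 0,"ry": 0,"rz": 0,"gripper": -0.3},{"dx": 7.6,"dy": -40,"dz": 0,"rx": 0,"ry": 0,"rz": 0,"gripper": -0.3}]}}

```text
time_s: 9.75
tcp_pos: [585.0, 99.5, 119.6]
tcp_rot: [-3.141, -0.08, 0.002]
ft_force: [0.7, 0.3, -0.3]
grip_width: 0.652
finger_force: 0.0
```

Call:
{"op": "drive_tool", "data": {"moves": [{"dx": 0,"dy": 0,"dz": 0,"rx": 0,"ry": 0,"rz": 0,"gripper": -0.3},{"dx": 0,"dy": 0,"dz": 0,"rx": 0,"ry": 0,"rz": 0,"gripper": -0.3},{"dx": 0,"dy": 0,"dz": 0,"rx": 0,"ry": 0,"rz": 0,"gripper": -0.3}]}}

```text
time_s: 10.05
tcp_pos: [585.1, 96.9, 119.7]
tcp_rot: [3.14, 0.08, -0.002]
ft_force: [-0.3, -1.3, -1.0]
grip_width: 0.652
finger_force: 0.0
```

```bash
python3 go.py 590 98.2 50 3; python3 - <<'E'
from h import *
c=robot.camera("wrist");save(c,"w4")
for col in("yellow","green","blue"):
    for s,ce,px in blobs(c,col,400): print(col,s,ce.round(),*fit(c,px,22))
E
```

```text
t 10.05 pos [585.1  96.9 119.7] yaw 2.92 tilt [-1.2e-03 -4.0e-04 -1.0e+00]
rz -0.08 | shift [ 0.9 -1.1 69.7] | xy rows 1 [ 0.9 -1.1]
yellow 3300 [117. 175.] [594.3 207.3] (593.8, 207.0) (60.9, 36.1) 11.6
green 1744 [258. 183.] [593.4  99.3] (590.9, 100.1) (60.5, 27.1) 5.9
blue 1008 [  7. 156.] [605.  291.8] (601.9, 291.5) (12.2, 59.2) -12.0
```

View pics/w4.png

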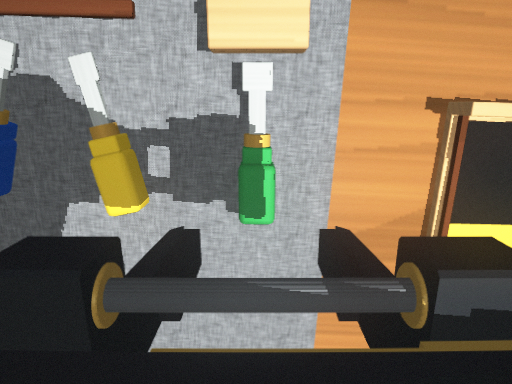

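The green carver is at (258,183), clear of its neighbours. I'll descend, grip and lift.

Call:
{"op": "drive_tool", "data": {"moves": [{"dx": 1.4,"dy": -1.5,"dz": 35,"rx": 0,"ry": 0,"rz": 0,"gripper": -0.3},{"dx": 0,"dy": 0,"dz": 35,"rx": 0,"ry": 0,"rz": 0,"gripper": -0.3},{"dx": 0,"dy": 0,"dz": 20,"rx": 0,"ry": 0,"rz": 0,"gripper": -0.3},{"dx": 0,"dy": 0,"dz": 0,"rx": 0,"ry": 0,"rz": 0,"gripper": -0.3},{"dx": 0,"dy": 0,"dz": 0,"rx": 0,"ry": 0,"rz": 0,"gripper": -0.3}]}}

```text
time_s: 10.6
tcp_pos: [587.0, 98.2, 30.5]
tcp_rot: [3.141, 0.079, -0.001]
ft_force: [0.2, -0.3, -0.0]
grip_width: 0.651
finger_force: 0.0
```

```bash
python3 go.py 590.5 98.7 6 3
```

```text
t 10.6 pos [587.   98.2  30.5] yaw 2.87 tilt [-4.e-04 -1.e-04 -1.e+00]
rz -0.13 | shift [-0.5 -0.3 24.5] | xy rows 1 [-0.5 -0.3]
```

Call:
{"op": "drive_tool", "data": {"moves": [{"dx": -0.5,"dy": -0.3,"dz": 14,"rx": 0,"ry": 0,"rz": 0,"gripper": -0.3},{"dx": 0,"dy": 0,"dz": 10,"rx": 0,"ry": 0,"rz": 0,"gripper": 0.0},{"dx": 0,"dy": 0,"dz": 0,"rx": 0,"ry": 0,"rz": 0,"gripper": 0.2},{"dx": 0,"dy": 0,"dz": 0,"rx": 0,"ry": 0,"rz": 0,"gripper": 1},{"dx": 0,"dy": 0,"dz": 0,"rx": 0,"ry": 0,"rz": 0,"gripper": 1},{"dx": 0,"dy": 0,"dz": 0,"rx": 0,"ry": 0,"rz": 0,"gripper": 1},{"dx": 0,"dy": 0,"dz": 0,"rx": 0,"ry": 0,"rz": 0,"gripper": 1},{"dx": 0,"dy": 0,"dz": 0,"rx": 0,"ry": 0,"rz": 0,"gripper": 1}]}}

```text
time_s: 11.4
tcp_pos: [586.6, 99.7, 6.6]
tcp_rot: [-3.141, -0.082, -0.001]
ft_force: [0.3, 0.2, 0.7]
grip_width: 0.317
finger_force: 30.0
```

Call:
{"op": "drive_tool", "data": {"moves": [{"dx": 0,"dy": 0,"dz": -20,"rx": 0,"ry": 0,"rz": 0,"gripper": 1},{"dx": 0,"dy": 0,"dz": -40,"rx": 0,"ry": 0,"rz": 0,"gripper": 1},{"dx": 0,"dy": 0,"dz": -40,"rx": 0,"ry": 0,"rz": 0,"gripper": 1},{"dx": 0,"dy": 0,"dz": 0,"rx": 0,"ry": 0,"rz": 1.9,"gripper": 1},{"dx": 0,"dy": 0,"dz": 0,"rx": 0,"ry": 0,"rz": 0,"gripper": 1},{"dx": 0,"dy": 0,"dz": 0,"rx": 0,"ry": 0,"rz": 0,"gripper": 1}]}}

```text
time_s: 12.0
tcp_pos: [585.6, 99.7, 105.5]
tcp_rot: [-3.141, -0.031, 0.002]
ft_force: [0.2, -0.1, -0.6]
grip_width: 0.314
finger_force: 30.0
```

```bash
python3 go.py 532 -165.6 15.5 1
```

```text
t 12.0 pos [585.6  99.7 105.5] yaw 1.12 tilt [-0.0016  0.     -1.    ]
rz 0.12 | shift [-62.2 264.3  90. ] | xy rows 7 [-8.9 37.8]
```

Call:
{"op": "drive_tool", "data": {"moves": [{"dx": -8.9,"dy": 37.8,"dz": 0,"rx": 0,"ry": 0,"rz": 0,"gripper": 1},{"dx": -8.9,"dy": 37.8,"dz": 0,"rx": 0,"ry": 0,"rz": 0,"gripper": 1},{"dx": -8.9,"dy": 37.8,"dz": 0,"rx": 0,"ry": 0,"rz": 0,"gripper": 1},{"dx": -8.9,"dy": 37.8,"dz": 0,"rx": 0,"ry": 0,"rz": 0,"gripper": 1},{"dx": -8.9,"dy": 37.8,"dz": 0,"rx": 0,"ry": 0,"rz": 0,"gripper": 1},{"dx": -8.9,"dy": 37.8,"dz": 0,"rx": 0,"ry": 0,"rz": 0,"gripper": 1},{"dx": -8.9,"dy": 37.8,"dz": 0,"rx": 0,"ry": 0,"rz": 0,"gripper": 1},{"dx": 0,"dy": 0,"dz": 30,"rx": 0,"ry": 0,"rz": 0,"gripper": 1},{"dx": 0,"dy": 0,"dz": 25,"rx": 0,"ry": 0,"rz": 0,"gripper": 1},{"dx": 0,"dy": 0,"dz": 10,"rx": 0,"ry": 0,"rz": 0,"gripper": 1}]}}

```text
time_s: 13.0
tcp_pos: [526.2, -165.1, 37.5]
tcp_rot: [-3.138, -0.029, 0.009]
ft_force: [-1.1, 0.5, -0.6]
grip_width: 0.316
finger_force: 30.0
```

Call:
{"op": "drive_tool", "data": {"moves": [{"dx": 0,"dy": 0,"dz": 0,"rx": 0,"ry": 0,"rz": 0,"gripper": 1},{"dx": 0,"dy": 0,"dz": 0,"rx": 0,"ry": 0,"rz": 0,"gripper": 1},{"dx": 0,"dy": 0,"dz": 0,"rx": 0,"ry": 0,"rz": 0,"gripper": 1}]}}

```text
time_s: 13.3
tcp_pos: [530.0, -166.2, 42.4]
tcp_rot: [3.14, 0.031, 0.003]
ft_force: [0.1, 0.1, -0.5]
grip_width: 0.316
finger_force: 30.0
```

```bash
python3 go.py 532 -165.6 15.5 1
```

```text
t 13.3 pos [ 530.  -166.2   42.4] yaw 1.12 tilt [ 0.0017 -0.001  -1.    ]
rz 0.12 | shift [-2.  -0.6 26.9] | xy rows 1 [-2.  -0.6]
```

Call:
{"op": "drive_tool", "data": {"moves": [{"dx": -2,"dy": -0.6,"dz": 12,"rx": 0,"ry": 0,"rz": 0,"gripper": 1},{"dx": 0,"dy": 0,"dz": 10,"rx": 0,"ry": 0,"rz": 0,"gripper": 1},{"dx": 0,"dy": 0,"dz": 4,"rx": 0,"ry": 0,"rz": 0,"gripper": 1},{"dx": 0,"dy": 0,"dz": 0,"rx": 0,"ry": 0,"rz": 0,"gripper": 1},{"dx": 0,"dy": 0,"dz": 0,"rx": 0,"ry": 0,"rz": 0,"gripper": 1},{"dx": 0,"dy": 0,"dz": 0,"rx": 0,"ry": 0,"rz": 0,"gripper": 1}]}}

```text
time_s: 13.9
tcp_pos: [526.5, -165.1, 15.4]
tcp_rot: [-3.141, -0.03, 0.002]
ft_force: [-4.1, 1.7, 8.6]
grip_width: 0.311
finger_force: 30.0
```

Call:
{"op": "drive_tool", "data": {"moves": [{"dx": 0,"dy": 0,"dz": 0,"rx": 0,"ry": 0,"rz": 0,"gripper": 0},{"dx": 0,"dy": 0,"dz": 0,"rx": 0,"ry": 0,"rz": 0,"gripper": 0},{"dx": 0,"dy": 0,"dz": 0,"rx": 0,"ry": 0,"rz": 0,"gripper": 0},{"dx": 0,"dy": 0,"dz": 0,"rx": 0,"ry": 0,"rz": 0,"gripper": 0},{"dx": 0,"dy": 0,"dz": -15,"rx": 0,"ry": 0,"rz": 0,"gripper": 0},{"dx": 0,"dy": 0,"dz": -35,"rx": 0,"ry": 0,"rz": 0,"gripper": 0},{"dx": 0,"dy": 0,"dz": -45,"rx": 0,"ry": 0,"rz": 0,"gripper": 0},{"dx": 0,"dy": 0,"dz": -10,"rx": 0,"ry": 0,"rz": -6.5,"gripper": -0.3},{"dx": 0,"dy": 0,"dz": 0,"rx": 0,"ry": 0,"rz": -6.5,"gripper": -0.3},{"dx": 0,"dy": 0,"dz": 0,"rx": 0,"ry": 0,"rz": 0,"gripper": -0.3}]}}

```text
time_s: 14.9
tcp_pos: [527.6, -165.8, 122.1]
tcp_rot: [3.116, 0.386, 0.003]
ft_force: [-0.2, -1.0, 0.5]
grip_width: 0.647
finger_force: 0.0
```

```bash
python3 go.py 594.2 206.3 30 14
```

```text
t 14.9 pos [ 527.6 -165.8  122.1] yaw 14.13 tilt [ 0.0022 -0.0012 -1.    ]
rz 0.13 | shift [ 150.6 -345.    92.1] | xy rows 9 [ 16.7 -38.3]
```

Call:
{"op": "drive_tool", "data": {"moves": [{"dx": 16.7,"dy": -38.3,"dz": 0,"rx": 0,"ry": 0,"rz": 0,"gripper": -0.3},{"dx": 16.7,"dy": -38.3,"dz": 0,"rx": 0,"ry": 0,"rz": 0,"gripper": -0.3},{"dx": 16.7,"dy": -38.3,"dz": 0,"rx": 0,"ry": 0,"rz": 0,"gripper": -0.3},{"dx": 16.7,"dy": -38.3,"dz": 0,"rx": 0,"ry": 0,"rz": 0,"gripper": -0.3},{"dx": 16.7,"dy": -38.3,"dz": 0,"rx": 0,"ry": 0,"rz": 0,"gripper": -0.3},{"dx": 16.7,"dy": -38.3,"dz": 0,"rx": 0,"ry": 0,"rz": 0,"gripper": -0.3},{"dx": 16.7,"dy": -38.3,"dz": 0,"rx": 0,"ry": 0,"rz": 0,"gripper": -0.3},{"dx": 16.7,"dy": -38.3,"dz": 0,"rx": 0,"ry": 0,"rz": 0,"gripper": -0.3},{"dx": 16.7,"dy": -38.3,"dz": 0,"rx": 0,"ry": 0,"rz": 0,"gripper": -0.3},{"dx": 0,"dy": 0,"dz": 0,"rx": 0,"ry": 0,"rz": 0,"gripper": -0.3}]}}

```text
time_s: 15.9
tcp_pos: [588.7, 210.0, 120.4]
tcp_rot: [-3.116, -0.387, -0.001]
ft_force: [0.1, 0.2, 0.1]
grip_width: 0.649
finger_force: 0.0
```

Call:
{"op": "drive_tool", "data": {"moves": [{"dx": 0,"dy": 0,"dz": 0,"rx": 0,"ry": 0,"rz": 0,"gripper": -0.3},{"dx": 0,"dy": 0,"dz": 0,"rx": 0,"ry": 0,"rz": 0,"gripper": -0.3}]}}

```text
time_s: 16.1
tcp_pos: [588.6, 204.4, 120.0]
tcp_rot: [3.118, 0.382, -0.002]
ft_force: [-0.1, 0.5, 0.4]
grip_width: 0.65
finger_force: 0.0
```

```bash
python3 go.py 594.2 206.3 30 14; python3 - <<'E'
from h import *
c=robot.camera("wrist")
for col in("yellow","blue"):
    for s,ce,px in blobs(c,col,400): print(col,s,ce.round(),*fit(c,px,22))
E
```

```text
t 16.1 pos [588.6 204.4 120. ] yaw 13.97 tilt [-1.e-03 -5.e-04 -1.e+00]
rz -0.03 | shift [ 1.9 -0.5 90. ] | xy rows 1 [ 1.9 -0.5]
yellow 2018 [255. 182.] [596.9 210.5] (593.1, 208.5) (60.8, 27.3) 8.0
blue 3293 [127. 145.] [601.5 310.4] (602.6, 310.1) (32.7, 63.9) -18.8
blue 946 [215. 333.] [455.4 212.5] (457.3, 213.7) (39.0, 28.8) -8.0
```

Call:
{"op": "drive_tool", "data": {"moves": [{"dx": 1.5,"dy": -1.2,"dz": 35,"rx": 0,"ry": 0,"rz": 0,"gripper": -0.3},{"dx": 0,"dy": 0,"dz": 35,"rx": 0,"ry": 0,"rz": 0,"gripper": -0.3},{"dx": 0,"dy": 0,"dz": 20,"rx": 0,"ry": 0,"rz": 0,"gripper": -0.3},{"dx": 0,"dy": 0,"dz": 0,"rx": 0,"ry": 0,"rz": 0,"gripper": -0.3},{"dx": 0,"dy": 0,"dz": 0,"rx": 0,"ry": 0,"rz": 0,"gripper": -0.3}]}}

```text
time_s: 16.65
tcp_pos: [590.4, 205.8, 30.6]
tcp_rot: [3.118, 0.382, -0.001]
ft_force: [0.6, -0.9, 0.6]
grip_width: 0.651
finger_force: 0.0
```

```bash
python3 go.py 594 207 6 14
```

```text
t 16.65 pos [590.4 205.8  30.6] yaw 13.96 tilt [-3.e-04 -1.e-04 -1.e+00]
rz -0.04 | shift [-0.2 -0.3 24.6] | xy rows 1 [-0.2 -0.3]
```

Call:
{"op": "drive_tool", "data": {"moves": [{"dx": 0,"dy": 0,"dz": 14,"rx": 0,"ry": 0,"rz": 0,"gripper": -0.3},{"dx": 0,"dy": 0,"dz": 10.5,"rx": 0,"ry": 0,"rz": 0,"gripper": 0.0},{"dx": 0,"dy": 0,"dz": 0,"rx": 0,"ry": 0,"rz": 0,"gripper": 0.2},{"dx": 0,"dy": 0,"dz": 0,"rx": 0,"ry": 0,"rz": 0,"gripper": 1},{"dx": 0,"dy": 0,"dz": 0,"rx": 0,"ry": 0,"rz": 0,"gripper": 1},{"dx": 0,"dy": 0,"dz": 0,"rx": 0,"ry": 0,"rz": 0,"gripper": 1},{"dx": 0,"dy": 0,"dz": 0,"rx": 0,"ry": 0,"rz": 0,"gripper": 1},{"dx": 0,"dy": 0,"dz": 0,"rx": 0,"ry": 0,"rz": 0,"gripper": 1}]}}

```text
time_s: 17.45
tcp_pos: [590.4, 207.0, 6.1]
tcp_rot: [-3.118, -0.385, -0.001]
ft_force: [-0.1, -0.1, 1.5]
grip_width: 0.314
finger_force: 30.0
```

Call:
{"op": "drive_tool", "data": {"moves": [{"dx": 0,"dy": 0,"dz": -20,"rx": 0,"ry": 0,"rz": 0,"gripper": 1},{"dx": 0,"dy": 0,"dz": -40,"rx": 0,"ry": 0,"rz": 0,"gripper": 1},{"dx": 0,"dy": 0,"dz": -40,"rx": 0,"ry": 0,"rz": 0,"gripper": 1},{"dx": 0,"dy": 0,"dz": 0,"rx": 0,"ry": 0,"rz": 6.5,"gripper": 1},{"dx": 0,"dy": 0,"dz": 0,"rx": 0,"ry": 0,"rz": 6.5,"gripper": 1},{"dx": 0,"dy": 0,"dz": 0,"rx": 0,"ry": 0,"rz": 0,"gripper": 1},{"dx": 0,"dy": 0,"dz": 0,"rx": 0,"ry": 0,"rz": 0,"gripper": 1}]}}

```text
time_s: 18.15
tcp_pos: [589.8, 206.9, 105.5]
tcp_rot: [3.141, 0.034, -0.001]
ft_force: [-0.6, 0.2, -1.4]
grip_width: 0.315
finger_force: 30.0
```

```bash
python3 go.py 530.5 -95.5 15.5 1
```

```text
t 18.15 pos [589.8 206.9 105.5] yaw 1.25 tilt [-6.e-04 -1.e-04 -1.e+00]
rz 0.25 | shift [-68.6 301.3  90. ] | xy rows 7 [-9.8 43. ]
```

Call:
{"op": "drive_tool", "data": {"moves": [{"dx": -9.8,"dy": 43,"dz": 0,"rx": 0,"ry": 0,"rz": 0,"gripper": 1},{"dx": -9.8,"dy": 43,"dz": 0,"rx": 0,"ry": 0,"rz": 0,"gripper": 1},{"dx": -9.8,"dy": 43,"dz": 0,"rx": 0,"ry": 0,"rz": 0,"gripper": 1},{"dx": -9.8,"dy": 43,"dz": 0,"rx": 0,"ry": 0,"rz": 0,"gripper": 1},{"dx": -9.8,"dy": 43,"dz": 0,"rx": 0,"ry": 0,"rz": 0,"gripper": 1},{"dx": -9.8,"dy": 43,"dz": 0,"rx": 0,"ry": 0,"rz": 0,"gripper": 1},{"dx": -9.8,"dy": 43,"dz": 0,"rx": 0,"ry": 0,"rz": 0,"gripper": 1},{"dx": 0,"dy": 0,"dz": 0,"rx": 0,"ry": 0,"rz": 0,"gripper": 1},{"dx": 0,"dy": 0,"dz": 0,"rx": 0,"ry": 0,"rz": 0,"gripper": 1},{"dx": 0,"dy": 0,"dz": 0,"rx": 0,"ry": 0,"rz": 0,"gripper": 1}]}}

```text
time_s: 19.15
tcp_pos: [527.1, -94.4, 105.4]
tcp_rot: [-3.141, -0.032, 0.001]
ft_force: [-0.3, 0.7, -1.0]
grip_width: 0.313
finger_force: 30.0
```

```bash
python3 go.py 530.5 -95.5 15.5 1; python3 - <<'E'
from h import *
c=robot.camera("wrist"); save(c,"w5")
for col in("red","yellow","green","blue"):
    for s,ce,px in blobs(c,col,400): print(col,s,ce.round(),*fit(c,px,12))
E
```

```text
t 19.15 pos [527.1 -94.4 105.4] yaw 1.16 tilt [-6.e-04  6.e-04 -1.e+00]
rz 0.16 | shift [-0.6  1.1 89.9] | xy rows 1 [-0.6  1.1]
red 1746 [502. 197.] [ 529.3 -281.3] (532.4, -277.6) (76.3, 20.9) 7.6
yellow 7659 [259. 220.] [506.3 -93.5] (511.4, -94.8) (108.1, 62.2) 7.3
yellow 409 [259. 316.] [420.  -95.6] (419.8, -95.6) (6.9, 47.7) -88.8
green 1668 [363. 212.] [ 515.2 -174.3] (522.6, -176.8) (54.7, 37.3) 14.5
blue 3733 [451. 205.] [ 521.7 -242.6] (530.8, -234.5) (77.2, 62.6) -37.1
```

View pics/w5.png

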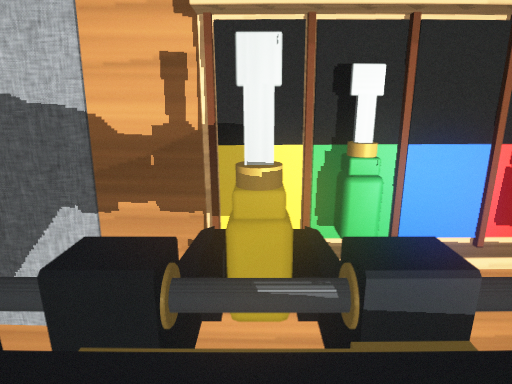

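The yellow carver is held straight above its pad, which spans columns 218–300. The green carver sits in line in its own lane at (362,190). I'll place the yellow one.

Call:
{"op": "drive_tool", "data": {"moves": [{"dx": -0.6,"dy": 1.0,"dz": 30,"rx": 0,"ry": 0,"rz": 0,"gripper": 1},{"dx": 0,"dy": 0,"dz": 30,"rx": 0,"ry": 0,"rz": 0,"gripper": 1},{"dx": 0,"dy": 0,"dz": 10,"rx": 0,"ry": 0,"rz": 0,"gripper": 1},{"dx": 0,"dy": 0,"dz": 0,"rx": 0,"ry": 0,"rz": 0,"gripper": 1},{"dx": 0,"dy": 0,"dz": 0,"rx": 0,"ry": 0,"rz": 0,"gripper": 1}]}}

```text
time_s: 19.7
tcp_pos: [527.4, -95.9, 36.5]
tcp_rot: [3.141, 0.032, 0.001]
ft_force: [-0.2, -0.1, -1.1]
grip_width: 0.314
finger_force: 30.0
```

```bash
python3 go.py 530.5 -95.5 15.5 1
```

```text
t 19.7 pos [527.4 -95.9  36.5] yaw 1.15 tilt [ 7.e-04 -3.e-04 -1.e+00]
rz 0.15 | shift [-0.8 -0.3 21. ] | xy rows 1 [-0.8 -0.3]
```

Next is blue, at (601,308.7) with heading -14. I'll turn rz +15 on the way.

Call:
{"op": "drive_tool", "data": {"moves": [{"dx": -0.8,"dy": -0.3,"dz": 11,"rx": 0,"ry": 0,"rz": 0,"gripper": 1},{"dx": 0,"dy": 0,"dz": 7,"rx": 0,"ry": 0,"rz": 0,"gripper": 1},{"dx": 0,"dy": 0,"dz": 2.5,"rx": 0,"ry": 0,"rz": 0,"gripper": 1},{"dx": 0,"dy": 0,"dz": 0,"rx": 0,"ry": 0,"rz": 0,"gripper": 1},{"dx": 0,"dy": 0,"dz": 0,"rx": 0,"ry": 0,"rz": 0,"gripper": 1},{"dx": 0,"dy": 0,"dz": 0,"rx": 0,"ry": 0,"rz": 0,"gripper": 1}]}}

```text
time_s: 20.3
tcp_pos: [525.9, -96.1, 15.3]
tcp_rot: [3.141, 0.029, 0.0]
ft_force: [-0.3, 0.3, -1.0]
grip_width: 0.315
finger_force: 30.0
```

Call:
{"op": "drive_tool", "data": {"moves": [{"dx": 0,"dy": 0,"dz": 0,"rx": 0,"ry": 0,"rz": 0,"gripper": 0},{"dx": 0,"dy": 0,"dz": 0,"rx": 0,"ry": 0,"rz": 0,"gripper": 0},{"dx": 0,"dy": 0,"dz": 0,"rx": 0,"ry": 0,"rz": 0,"gripper": 0},{"dx": 0,"dy": 0,"dz": 0,"rx": 0,"ry": 0,"rz": 0,"gripper": 0},{"dx": 0,"dy": 0,"dz": -15,"rx": 0,"ry": 0,"rz": 0,"gripper": 0},{"dx": 0,"dy": 0,"dz": -35,"rx": 0,"ry": 0,"rz": 0,"gripper": 0},{"dx": 0,"dy": 0,"dz": -45,"rx": 0,"ry": 0,"rz": 0,"gripper": 0},{"dx": 0,"dy": 0,"dz": -10,"rx": 0,"ry": 0,"rz": 7.5,"gripper": -0.3},{"dx": 0,"dy": 0,"dz": 0,"rx": 0,"ry": 0,"rz": 7.5,"gripper": -0.3},{"dx": 0,"dy": 0,"dz": 0,"rx": 0,"ry": 0,"rz": 0,"gripper": -0.3}]}}

```text
time_s: 21.3
tcp_pos: [526.5, -96.3, 122.1]
tcp_rot: [3.118, -0.382, 0.004]
ft_force: [0.1, -0.1, -0.7]
grip_width: 0.648
finger_force: 0.0
```

```bash
python3 go.py 601 308.7 30 -14
```

```text
t 21.3 pos [526.5 -96.3 122.1] yaw -13.99 tilt [ 0.0024 -0.001  -1.    ]
rz 0.01 | shift [ -29.7 -411.    92.1] | xy rows 10 [ -3.  -41.1]
```

Call:
{"op": "drive_tool", "data": {"moves": [{"dx": -3,"dy": -41.1,"dz": 0,"rx": 0,"ry": 0,"rz": 0,"gripper": -0.3},{"dx": -3,"dy": -41.1,"dz": 0,"rx": 0,"ry": 0,"rz": 0,"gripper": -0.3},{"dx": -3,"dy": -41.1,"dz": 0,"rx": 0,"ry": 0,"rz": 0,"gripper": -0.3},{"dx": -3,"dy": -41.1,"dz": 0,"rx": 0,"ry": 0,"rz": 0,"gripper": -0.3},{"dx": -3,"dy": -41.1,"dz": 0,"rx": 0,"ry": 0,"rz": 0,"gripper": -0.3},{"dx": -3,"dy": -41.1,"dz": 0,"rx": 0,"ry": 0,"rz": 0,"gripper": -0.3},{"dx": -3,"dy": -41.1,"dz": 0,"rx": 0,"ry": 0,"rz": 0,"gripper": -0.3},{"dx": -3,"dy": -41.1,"dz": 0,"rx": 0,"ry": 0,"rz": 0,"gripper": -0.3},{"dx": -3,"dy": -41.1,"dz": 0,"rx": 0,"ry": 0,"rz": 0,"gripper": -0.3},{"dx": -3,"dy": -41.1,"dz": 0,"rx": 0,"ry": 0,"rz": 0,"gripper": -0.3}]}}

```text
time_s: 22.3
tcp_pos: [595.3, 311.8, 120.2]
tcp_rot: [3.119, -0.374, -0.001]
ft_force: [1.6, -0.9, 0.1]
grip_width: 0.65
finger_force: 0.0
```

Call:
{"op": "drive_tool", "data": {"moves": [{"dx": 0,"dy": 0,"dz": 0,"rx": 0,"ry": 0,"rz": 0,"gripper": -0.3},{"dx": 0,"dy": 0,"dz": 0,"rx": 0,"ry": 0,"rz": 0,"gripper": -0.3},{"dx": 0,"dy": 0,"dz": 0,"rx": 0,"ry": 0,"rz": 0,"gripper": -0.3}]}}

```text
time_s: 22.6
tcp_pos: [595.2, 309.0, 119.9]
tcp_rot: [3.118, -0.379, -0.002]
ft_force: [0.0, 0.1, -0.3]
grip_width: 0.655
finger_force: 0.0
```

```bash
python3 go.py 601 308.7 30 -14; python3 - <<'E'
from h import *
c=robot.camera("wrist"); save(c,"w6")
for s,ce,px in blobs(c,"blue",400): print(s,ce.round(),*fit(c,px,22))
E
```

```text
t 22.6 pos [595.2 309.  119.9] yaw -13.87 tilt [-1.2e-03 -8.0e-04 -1.0e+00]
rz 0.13 | shift [ 1.7 -1.1 89.9] | xy rows 1 [ 1.7 -1.1]
2595 [256. 186.] [601.3 311.2] (601.6, 310.9) (27.7, 60.9) -14.9
```

View pics/w6.png

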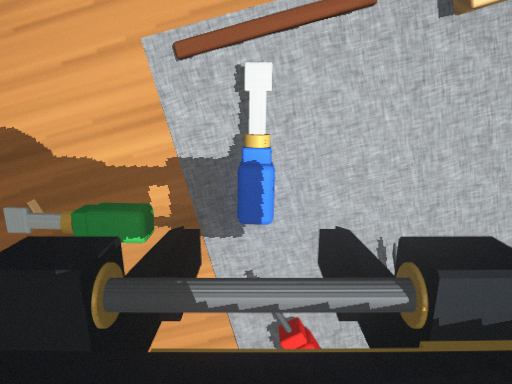

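The blue carver, unbanded and with a brass ferrule, is centred at (256,186). The stray green one at (85,222) is clear of the fingers.

Call:
{"op": "drive_tool", "data": {"moves": [{"dx": 1.5,"dy": -1.8,"dz": 35,"rx": 0,"ry": 0,"rz": 0,"gripper": -0.3},{"dx": 0,"dy": 0,"dz": 35,"rx": 0,"ry": 0,"rz": 0,"gripper": -0.3},{"dx": 0,"dy": 0,"dz": 20,"rx": 0,"ry": 0,"rz": 0,"gripper": -0.3},{"dx": 0,"dy": 0,"dz": 0,"rx": 0,"ry": 0,"rz": 0,"gripper": -0.3},{"dx": 0,"dy": 0,"dz": 0,"rx": 0,"ry": 0,"rz": 0,"gripper": -0.3}]}}

```text
time_s: 23.15
tcp_pos: [597.8, 310.4, 30.7]
tcp_rot: [3.118, -0.382, -0.0]
ft_force: [0.1, -0.4, 0.2]
grip_width: 0.65
finger_force: 0.0
```

```bash
python3 go.py 601.2 309.5 6 -14
```

```text
t 23.15 pos [597.8 310.4  30.7] yaw -13.98 tilt [-2.e-04 -2.e-04 -1.e+00]
rz 0.02 | shift [-0.5  0.1 24.7] | xy rows 1 [-0.5  0.1]
```

Call:
{"op": "drive_tool", "data": {"moves": [{"dx": -0.5,"dy": 0,"dz": 14,"rx": 0,"ry": 0,"rz": 0,"gripper": -0.3},{"dx": 0,"dy": 0,"dz": 10.5,"rx": 0,"ry": 0,"rz": 0,"gripper": 0.0},{"dx": 0,"dy": 0,"dz": 0,"rx": 0,"ry": 0,"rz": 0,"gripper": 0.2},{"dx": 0,"dy": 0,"dz": 0,"rx": 0,"ry": 0,"rz": 0,"gripper": 1},{"dx": 0,"dy": 0,"dz": 0,"rx": 0,"ry": 0,"rz": 0,"gripper": 1},{"dx": 0,"dy": 0,"dz": 0,"rx": 0,"ry": 0,"rz": 0,"gripper": 1},{"dx": 0,"dy": 0,"dz": 0,"rx": 0,"ry": 0,"rz": 0,"gripper": 1},{"dx": 0,"dy": 0,"dz": 0,"rx": 0,"ry": 0,"rz": 0,"gripper": 1}]}}

```text
time_s: 23.95
tcp_pos: [597.2, 311.8, 6.1]
tcp_rot: [-3.118, 0.381, -0.001]
ft_force: [0.6, 0.9, 0.6]
grip_width: 0.313
finger_force: 29.8
```

Call:
{"op": "drive_tool", "data": {"moves": [{"dx": 0,"dy": 0,"dz": -20,"rx": 0,"ry": 0,"rz": 0,"gripper": 1},{"dx": 0,"dy": 0,"dz": -40,"rx": 0,"ry": 0,"rz": 0,"gripper": 1},{"dx": 0,"dy": 0,"dz": -40,"rx": 0,"ry": 0,"rz": 0,"gripper": 1},{"dx": 0,"dy": 0,"dz": 0,"rx": 0,"ry": 0,"rz": -7.5,"gripper": 1},{"dx": 0,"dy": 0,"dz": 0,"rx": 0,"ry": 0,"rz": -7.5,"gripper": 1},{"dx": 0,"dy": 0,"dz": 0,"rx": 0,"ry": 0,"rz": 0,"gripper": 1},{"dx": 0,"dy": 0,"dz": 0,"rx": 0,"ry": 0,"rz": 0,"gripper": 1}]}}

```text
time_s: 24.65
tcp_pos: [596.7, 311.5, 105.4]
tcp_rot: [3.141, 0.024, -0.001]
ft_force: [-0.6, -0.3, -1.0]
grip_width: 0.316
finger_force: 29.8
```

```bash
python3 go.py 534 -235.5 15.5 1
```

```text
t 24.65 pos [596.7 311.5 105.4] yaw 0.88 tilt [-7.e-04 -2.e-04 -1.e+00]
rz -0.12 | shift [-76.2 545.8  89.9] | xy rows 13 [-5.9 42. ]
```

Call:
{"op": "drive_tool", "data": {"moves": [{"dx": -5.9,"dy": 42,"dz": 0,"rx": 0,"ry": 0,"rz": 0,"gripper": 1},{"dx": -5.9,"dy": 42,"dz": 0,"rx": 0,"ry": 0,"rz": 0,"gripper": 1},{"dx": -5.9,"dy": 42,"dz": 0,"rx": 0,"ry": 0,"rz": 0,"gripper": 1},{"dx": -5.9,"dy": 42,"dz": 0,"rx": 0,"ry": 0,"rz": 0,"gripper": 1},{"dx": -5.9,"dy": 42,"dz": 0,"rx": 0,"ry": 0,"rz": 0,"gripper": 1},{"dx": -5.9,"dy": 42,"dz": 0,"rx": 0,"ry": 0,"rz": 0,"gripper": 1},{"dx": -5.9,"dy": 42,"dz": 0,"rx": 0,"ry": 0,"rz": 0,"gripper": 1},{"dx": -5.9,"dy": 42,"dz": 0,"rx": 0,"ry": 0,"rz": 0,"gripper": 1},{"dx": -5.9,"dy": 42,"dz": 0,"rx": 0,"ry": 0,"rz": 0,"gripper": 1},{"dx": -5.9,"dy": 42,"dz": 0,"rx": 0,"ry": 0,"rz": 0,"gripper": 1}]}}

```text
time_s: 25.65
tcp_pos: [545.3, -111.0, 105.5]
tcp_rot: [-3.141, -0.024, 0.001]
ft_force: [0.3, 0.2, -1.6]
grip_width: 0.313
finger_force: 29.8
```

Call:
{"op": "drive_tool", "data": {"moves": [{"dx": -5.9,"dy": 42,"dz": 0,"rx": 0,"ry": 0,"rz": 0,"gripper": 1},{"dx": -5.9,"dy": 42,"dz": 0,"rx": 0,"ry": 0,"rz": 0,"gripper": 1},{"dx": -5.9,"dy": 42,"dz": 0,"rx": 0,"ry": 0,"rz": 0,"gripper": 1},{"dx": 0,"dy": 0,"dz": 0,"rx": 0,"ry": 0,"rz": 0,"gripper": 1},{"dx": 0,"dy": 0,"dz": 0,"rx": 0,"ry": 0,"rz": 0,"gripper": 1},{"dx": 0,"dy": 0,"dz": 0,"rx": 0,"ry": 0,"rz": 0,"gripper": 1},{"dx": 0,"dy": 0,"dz": 0,"rx": 0,"ry": 0,"rz": 0,"gripper": 1}]}}

```text
time_s: 26.35
tcp_pos: [530.6, -234.2, 105.5]
tcp_rot: [-3.141, -0.031, 0.001]
ft_force: [1.8, 0.4, -0.7]
grip_width: 0.317
finger_force: 29.8
```

```bash
python3 go.py 534 -235.5 15.5 1; python3 - <<'E'
from h import *
c=robot.camera("wrist"); save(c,"w7")
E
```

```text
t 26.35 pos [ 530.6 -234.2  105.5] yaw 1.13 tilt [-5.e-04  6.e-04 -1.e+00]
rz 0.13 | shift [-0.7  1.3 90. ] | xy rows 1 [-0.7  1.3]
```

View pics/w7.png

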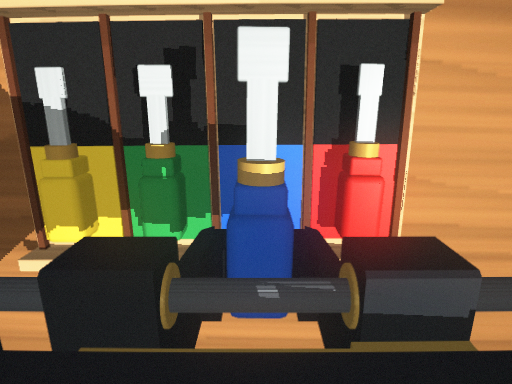

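The blue carver hangs straight over its pad. Red (363,190), green (160,190) and yellow (65,190) all lie in line in their own lanes.

Call:
{"op": "drive_tool", "data": {"moves": [{"dx": -0.6,"dy": 1.2,"dz": 30,"rx": 0,"ry": 0,"rz": 0,"gripper": 1},{"dx": 0,"dy": 0,"dz": 30,"rx": 0,"ry": 0,"rz": 0,"gripper": 1},{"dx": 0,"dy": 0,"dz": 10,"rx": 0,"ry": 0,"rz": 0,"gripper": 1},{"dx": 0,"dy": 0,"dz": 0,"rx": 0,"ry": 0,"rz": 0,"gripper": 1},{"dx": 0,"dy": 0,"dz": 0,"rx": 0,"ry": 0,"rz": 0,"gripper": 1}]}}

```text
time_s: 26.9
tcp_pos: [530.7, -236.9, 36.7]
tcp_rot: [3.141, 0.03, 0.001]
ft_force: [0.2, -0.1, -0.4]
grip_width: 0.316
finger_force: 29.8
```

```bash
python3 go.py 534 -235.5 15.5 1
```

```text
t 26.9 pos [ 530.7 -236.9   36.7] yaw 1.11 tilt [ 9.e-04 -6.e-04 -1.e+00]
rz 0.11 | shift [-0.7 -1.3 21.2] | xy rows 1 [-0.7 -1.3]
```

Call:
{"op": "drive_tool", "data": {"moves": [{"dx": -0.7,"dy": -1.0,"dz": 11,"rx": 0,"ry": 0,"rz": 0,"gripper": 1},{"dx": 0,"dy": 0,"dz": 7,"rx": 0,"ry": 0,"rz": 0,"gripper": 1},{"dx": 0,"dy": 0,"dz": 2.5,"rx": 0,"ry": 0,"rz": 0,"gripper": 1},{"dx": 0,"dy": 0,"dz": 0,"rx": 0,"ry": 0,"rz": 0,"gripper": 1},{"dx": 0,"dy": 0,"dz": 0,"rx": 0,"ry": 0,"rz": 0,"gripper": 1},{"dx": 0,"dy": 0,"dz": 0,"rx": 0,"ry": 0,"rz": 0,"gripper": 0},{"dx": 0,"dy": 0,"dz": 0,"rx": 0,"ry": 0,"rz": 0,"gripper": 0},{"dx": 0,"dy": 0,"dz": 0,"rx": 0,"ry": 0,"rz": 0,"gripper": 0},{"dx": 0,"dy": 0,"dz": 0,"rx": 0,"ry": 0,"rz": 0,"gripper": 0}]}}

```text
time_s: 27.8
tcp_pos: [529.4, -236.0, 15.4]
tcp_rot: [3.141, 0.03, 0.0]
ft_force: [0.6, -0.5, 0.8]
grip_width: 0.497
finger_force: 0.0
```

Call:
{"op": "drive_tool", "data": {"moves": [{"dx": 0,"dy": 0,"dz": -15,"rx": 0,"ry": 0,"rz": 0,"gripper": 0},{"dx": 0,"dy": 0,"dz": -35,"rx": 0,"ry": 0,"rz": 0,"gripper": 0},{"dx": 0,"dy": 0,"dz": -45,"rx": 0,"ry": 0,"rz": 0,"gripper": 0},{"dx": -30,"dy": 20,"dz": -25,"rx": 0,"ry": 0,"rz": 0,"gripper": 0},{"dx": -35,"dy": 30,"dz": 0,"rx": 0,"ry": 0,"rz": 0,"gripper": 0},{"dx": -35,"dy": 30,"dz": 0,"rx": 0,"ry": 0,"rz": 0,"gripper": 0},{"dx": -35,"dy": 30,"dz": 0,"rx": 0,"ry": 0,"rz": 0,"gripper": 0},{"dx": -35,"dy": 30,"dz": 0,"rx": 0,"ry": 0,"rz": 0,"gripper": 0},{"dx": -35,"dy": 30,"dz": 0,"rx": 0,"ry": 0,"rz": 0,"gripper": 0},{"dx": -35,"dy": 30,"dz": 0,"rx": 0,"ry": 0,"rz": 0,"gripper": 0}]}}

```text
time_s: 28.8
tcp_pos: [291.7, -441.7, 136.7]
tcp_rot: [3.14, 0.03, 0.001]
ft_force: [0.7, -0.6, 1.0]
grip_width: 0.496
finger_force: 0.0
```

Call:
{"op": "drive_tool", "data": {"moves": [{"dx": 0,"dy": 0,"dz": 0,"rx": 0,"ry": 0,"rz": 0,"gripper": 0},{"dx": 0,"dy": 0,"dz": 0,"rx": 0,"ry": 0,"rz": 0,"gripper": 0},{"dx": 0,"dy": 0,"dz": 0,"rx": 0,"ry": 0,"rz": 0,"gripper": 0}]}}

```text
time_s: 29.1
tcp_pos: [293.7, -439.8, 135.7]
tcp_rot: [-3.141, -0.03, -0.001]
ft_force: [-0.4, 0.3, 0.8]
grip_width: 0.499
finger_force: 0.0
```

```bash
python3 - <<'E'
from h import *
c=robot.camera("top"); save(c,"t2")
for k in("red","blue","yellow","green"):
    for n,z in(("carver_%s_mid"%k,26),("lane_%s_pad"%k,12)):
        for p in robot.pinpoint(n,"top")[:2]:
            px=[p["position"][1]*512,p["position"][0]*384]; print(n,round(p["score"],2),np.round(px),world(c,[px],z)[0].round(1))
for col in("red","blue"):
    for s,ce,px in blobs(c,col): print(col,s,ce.round(),*fit(c,px,24))
a=c["img"][100:210,130:420,::-1]; cv2.imwrite("pics/t2c.png",cv2.resize(a,(800,303),interpolation=cv2.INTER_CUBIC))
E
```

```text
carver_red_mid 0.85 [385. 169.] [ 526.8 -308.4   26. ]
lane_red_pad 0.62 [384. 170.] [ 526.9 -311.3   12. ]
carver_blue_mid 0.91 [359. 167.] [ 532.3 -231.8   26. ]
lane_blue_pad 0.69 [358. 167.] [ 534.3 -233.2   12. ]
carver_yellow_mid 0.84 [309. 171.] [520.4 -88.5  26. ]
carver_yellow_mid 0.16 [359. 167.] [ 532.1 -233.3   26. ]
lane_yellow_pad 0.77 [310. 166.] [534.5 -94.1  12. ]
carver_green_mid 0.91 [337. 166.] [ 534.7 -168.6   26. ]
carver_green_mid 0.68 [199. 250.] [292.  220.5  26. ]
lane_green_pad 0.47 [203. 200.] [432.5 213.2  12. ]
lane_green_pad 0.31 [310. 169.] [527.8 -94.1  12. ]
red 595 [382. 167.] [ 532.8 -302. ] (534.0, -302.4) (75.7, 68.1) 19.2
red 212 [171. 199.] [436.1 303.6] (436.8, 304.0) (61.3, 30.3) 17.5
blue 507 [359. 167.] [ 531.9 -233.5] (534.5, -233.7) (58.5, 73.4) 0.5
blue 201 [204. 199.] [436.7 209.5] (437.6, 209.5) (59.6, 28.3) 0.5
blue 726 [500. 210.] [ 411.4 -654.4] (412.0, -646.6) (83.9, 115.3) -5.4
```

View pics/t2c.png

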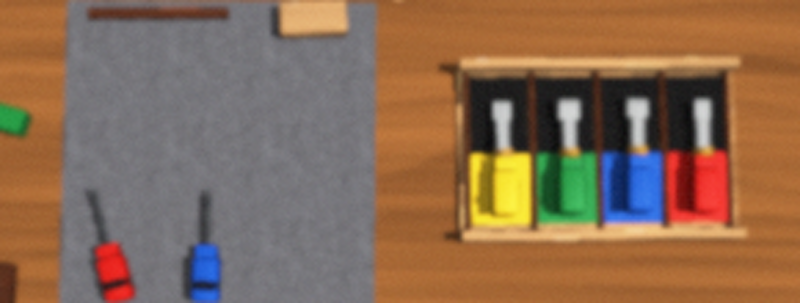

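The crop shows all four carvers straight and centred on their own pads, with handles at about (502,185), (570,185), (638,185) and (703,185). The screwdriver and awl still measure at their starting places.

```bash
python3 -c "
from plant import robot
print(robot.close_job())"
```

```text
the job is handed in; nothing more can be done
None
```

I put all four carving tools in their own lanes, left the screwdriver and awl where they were, and handed the job in at about 29 s; no verdict was returned.

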